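# Square up the bead tubs with the safety ruler

## Task

The five clear bead tubs in the display tray have got out of line. Take the safety ruler from the cutting mat and, touching the tubs with nothing but its straight edge, push the whole row back until every tub stands square and flush against the tray's upstand, then press it home for half a second with the edge bearing evenly on all five, about 10 N in all and never over 5 N on any one, for the thin tubs crack. Then lay the ruler flat on the cutting mat again and let go, leaving everything else where it stands.

Things in the scene. Friction and masses are not known exactly. Their poses are not given: they have to be found in the camera images.
- tray: open-fronted display tray, screwed to the bench: pink floor board 190 (x) x 440 (y) mm, 6 mm thick; upstand 12 mm thick, 46 mm tall on its far edge, inner face at x = +83 mm; cheeks 26 mm tall, 8 mm thick at both ends (inner faces at y = +-212 mm); front edge (x = -95 mm) open. Origin at the centre of the underside, x from the open front to the upstand, y along the upstand, z up
- upstand: dark wood upstand along the tray's far edge, 440 mm long, rigid. Origin at the foot of its inner face, middle of its length, on the tray floor (6 mm over the bench); axes as the tray. A tub that is home has its origin 22 mm to -x of it. Sliding the five tubs over the floor takes 1 to 4 N in all; an edge parallel to the upstand shares its push about equally among them
- tub_pink: clear square bead tub, 44 x 44 mm, 34 mm tall (solid sides 0 to 32 mm), 35 to 70 g, filled with pink beads; origin at the centre of its underside, x and y square to its sides, z up
- tub_lime: clear square bead tub, 44 x 44 mm, 34 mm tall (solid sides 0 to 32 mm), 35 to 70 g, filled with lime green beads; origin at the centre of its underside, x and y square to its sides, z up
- tub_coral: clear square bead tub, 44 x 44 mm, 34 mm tall (solid sides 0 to 32 mm), 35 to 70 g, filled with coral orange beads; origin at the centre of its underside, x and y square to its sides, z up
- tub_pearl: clear square bead tub, 44 x 44 mm, 34 mm tall (solid sides 0 to 32 mm), 35 to 70 g, filled with pearl white and pale blue beads; origin at the centre of its underside, x and y square to its sides, z up
- tub_gold: clear square bead tub, 44 x 44 mm, 34 mm tall (solid sides 0 to 32 mm), 35 to 70 g, filled with gold and dark red beads; origin at the centre of its underside, x and y square to its sides, z up
- ruler: aluminium safety ruler, about 300 g: flat plate 320 mm long (along its y), 70 mm wide, 5 mm thick, with a black upright grip bar on it, 16 mm wide (x), 180 mm long (y), from 5 to 35 mm above the underside. Origin under the middle of the grip bar at the underside; the plate runs from x = -15 mm to the straight working edge at x = +55 mm; z up. The bar is pinched from above across its 16 mm width
- ruler_edge (a point): middle of the ruler's straight working edge, at the underside; axes as the ruler, +x points out of the edge
- mat: green cutting mat, fixed, 360 (x) x 300 (y) x 3 mm; origin at the centre of its underside, top 3 mm above the bench
- spool: spool of blue thread standing on the mat near a corner, 36 mm across, 40 mm tall; origin at the centre of its underside; not to be disturbed
- pin_jar: small red jar with a brass cap standing at the -y end of the tray, beyond the row of tubs and not part of it, 30 mm across, 50 mm tall; origin at the centre of its underside; not to be disturbed
- glue_bottle: white glue bottle, 52 mm across, 150 mm tall; origin at the centre of its underside; not to be disturbed
- tape_roll: roll of brown tape lying flat, 90 mm across, 24 mm tall; origin at the centre of its underside; not to be disturbed
- brush_pot: steel pot of brushes, 72 mm across, pot 95 mm tall, brushes to 200 mm; origin at the centre of its underside; not to be disturbed
- punch: desk hole punch, 45 x 110 mm, 50 mm tall; origin at the centre of its underside; not to be disturbed

How it is judged (in metres and radians):
On the way, in this order (a step that is already met when the one before it is completed fails the run):
1. the ruler is lifted off the mat (z of ruler in the frame of mat above 0.03 m), for 0.2 s.
2. the row is pressed home: all five tubs square and flush against the upstand with the ruler's edge bearing on every one of them at once (x of tub_pink in the frame of upstand between -0.0235 and -0.019 m and angle between the x axis of each of tub_pink, tub_lime, tub_coral, tub_pearl, tub_gold and the x axis of tray, either way round below 0.035 rad and angle between each of tub_pink, tub_lime, tub_coral, tub_pearl, tub_gold's own z axis and vertical below 0.05 rad and z of each of tub_pink, tub_lime, tub_coral, tub_pearl, tub_gold in the frame of upstand below 0.004 m and x of tub_lime in the frame of upstand between -0.0235 and -0.019 m and x of tub_coral in the frame of upstand between -0.0235 and -0.019 m and x of tub_pearl in the frame of upstand between -0.0235 and -0.019 m and x of tub_gold in the frame of upstand between -0.0235 and -0.019 m and contact force between ruler and tub_pink above 1.2 N and contact force between ruler and tub_lime above 1.2 N and contact force between ruler and tub_coral above 1.2 N and contact force between ruler and tub_pearl above 1.2 N and contact force between ruler and tub_gold above 1.2 N), for 0.3 s.
At the end, for the whole second after the job is handed in: Every tub stands upright on the tray floor with its back within 1.5 mm of the upstand's inner face and square to it within 2 degrees (0.035 rad); the ruler lies flat on the cutting mat (its origin within 110 mm of the mat's centre along the mat's x, 90 mm along its y), released; all at rest (x of tub_pink in the frame of upstand between -0.0235 and -0.019 m and angle between the x axis of each of tub_pink, tub_lime, tub_coral, tub_pearl, tub_gold and the x axis of tray, either way round below 0.035 rad and angle between each of tub_pink, tub_lime, tub_coral, tub_pearl, tub_gold, ruler's own z axis and vertical below 0.05 rad and z of each of tub_pink, tub_lime, tub_coral, tub_pearl, tub_gold in the frame of upstand below 0.004 m and x of tub_lime in the frame of upstand between -0.0235 and -0.019 m and x of tub_coral in the frame of upstand between -0.0235 and -0.019 m and x of tub_pearl in the frame of upstand between -0.0235 and -0.019 m and x of tub_gold in the frame of upstand between -0.0235 and -0.019 m and x of ruler in the frame of mat between -0.11 and 0.11 m and y of ruler in the frame of mat between -0.09 and 0.09 m and z of ruler in the frame of mat below 0.006 m and linear speed of each of tub_pink, tub_lime, tub_coral, tub_pearl, tub_gold, ruler below 0.01 m/s); the robot touches nothing.
It fails at once if a tub was pressed by the ruler with more than 5 N (contact force between ruler and tub_pink above 5 N or contact force between ruler and tub_lime above 5 N or contact force between ruler and tub_coral above 5 N or contact force between ruler and tub_pearl above 5 N or contact force between ruler and tub_gold above 5 N).
It fails at once if the robot itself pushed a tub instead of the ruler (contact force between any of the fingers, the arm and tub_pink above 0.5 N or contact force between any of the fingers, the arm and tub_lime above 0.5 N or contact force between any of the fingers, the arm and tub_coral above 0.5 N or contact force between any of the fingers, the arm and tub_pearl above 0.5 N or contact force between any of the fingers, the arm and tub_gold above 0.5 N).
It fails at once if a tub was tipped (angle between any of tub_pink, tub_lime, tub_coral, tub_pearl, tub_gold's own z axis and vertical above 0.35 rad).
It fails at once if another thing on the bench was moved more than 10 mm (distance of any of spool, pin_jar, glue_bottle, tape_roll, brush_pot, punch from where it was at the start of the episode above 0.01 m).
It also fails if it takes over 67 s, if anything falls off the work surface, if the arm or the gripper's body presses on something with over 40 N, if the wrist force passes 120 N, or if a joint passes its speed limit or range.

## Robot

A 6-joint arm with a two-finger parallel gripper is mounted at the origin on the work surface. World frame = base frame: x ahead of the robot, y to its left, z up, the work surface at z = 0. Lengths are in m, angles in degrees, forces in N, time in s.
With the tool pointing down it reaches from about 0.3 to 0.75 m from the base axis. Payload 8.5 kg.
Tool frame: the origin (TCP) lies at the very end of the fingers, on their centre line; the grasp point (between the pads) lies 19 mm behind it; z points along the fingers, y is the line along which they close (so a half turn about z gives the same grasp; the last joint's range is limited). The gripper opens to 85 mm and grips with 20 to 120 N. Pads are 22 mm wide; open, the fingers measure 114 mm over their backs; the gripper's body (76 mm by 85 mm) begins 54 mm behind the grasp point. The pads swing forward as they close: fully open they stand 13 mm farther back than shut.
Start: joints at [62.951, 21.807, 74.336, -0, 83.858, -12.336], TCP at [0.14, 0.532, 0.231] pointing down, gripper open.
Joint ranges: [-178.18, 178.18], [-50.72, 133.34], [12.68, 142.11], [-81.47, 261.47], [9.98, 163.14], [-165.26, 165.26]. Speed limits (degrees/s): [136.94, 136.94, 180, 180, 180, 180].

## Interface

Orientations are given as a 3x3 rotation matrix whose columns are the frame's x, y, z axes.
In Python, from rig import env gives the robot as it stands.
- The arm moves only by the tool move_arm, never from a script. Its argument "plan" is a list of rows, each a list of 7 numbers: the turn, a rotation vector about the tool's x, y, z in degrees, then the shift along the tool's x, y, z in cm, then the gripper command: -1 is shut, 1 is fully open, values between are in proportion. In form: [[ax, ay, az, tx, ty, tz, jaw], ...]. A call has 1 to 5 rows; each row is the pose to reach, as a shift and turn from the pose commanded when the call began, along the tool's axes at that moment; what a row does not reach only later rows make up. A row lasts 1/10 s, in which the tool goes at most 50 mm and 8.59 degrees, less where a joint would pass 70% of its speed; a pose out of reach is approached as far as the arm can. A call with a gripper value outside its range is refused whole. The fingers move at their own pace and stop on an object; "squeeze" is the grip in N (left out, the last holds). Time passes only in rows, so rows that repeat a pose let the fingers close. It gives the time, the measured TCP pose, the force, the opening and the grip force at its end, in the units of the state.
- env.observe(): the state, without advancing time (a new reading comes with each control period).
- env.get_image(name): name is "scene" or "top" or "wrist"; returns a dict with "color" (480x640x3 uint8, red, green, blue), "fov_y" (degrees; the focal length in pixels is half the picture's height over the tangent of half this angle, whatever the lens; pixels are square), "cx", "cy" (the principal point, pixels), "R" (3x3) and "t" (3): a world point X has camera coordinates R X + t. Camera axes: x right, y down, z forward; pixel columns grow to the right and rows downward; lengths in m; the calibration is good to about 2 mm. The wrist camera is an equidistant fisheye: a pixel r from the principal point sees the ray r / f radians off the axis. A picture is of the moment at which its call begins. There is no depth.
- env.close_job(): hands the job in; it is judged then, once.
Trained networks look in a picture, given as the dict that the camera call returned (one of the last four; its "shot" number tells which), for a name from the list of things; names that differ only in an ending like _2 or _b are one class to them, and where a whole thing is asked for, a point or a joint stands for the part that bears it (a point fixed in the world has none). Each returns a list of dicts, best first, with "conf" (0 to 1); they miss things now and then, are a little off and sometimes report something else, mostly with a low value. They report only what shows in the picture. A call takes as long as a camera call.
- env.outline_of(target, picture): "mask" (480x640 bool, what is visible of it) and "bbox" ([centre column, centre row, width, height] in pixels, round what is visible of it).
- env.tip_of(target, picture): "pixel" ([column, row] in pixels: a listed point, or the origin of a listed thing).
The state is a dict: "time_s": time; "q": joint angles; "qvel": joint speeds; "joint_efforts": joint torques, N m; "position": TCP position; "tool_rot": TCP orientation; "ft_force": force on the tool from outside, world axes, zero at the start; "wrist_torque": the same for the moment, N m; "grip_width": finger opening in m; "gripper_force": force on a finger pad.
Only numpy, scipy, OpenCV 4.12 (cv2) and the standard library are available. Lean on these libraries where they do the work, as an engineer would, in place of code of your own. Each camera call takes 0.05 s, during which the arm holds its last target. There are 200 camera calls.

## Working session

There is one attempt and no reset: what is moved stays moved. The work goes in short steps, Python scripts to look and compute and a tool call to move; the robot and the scene stay as the last step left them, time stands still between calls to the robot, and variables do not carry over. Pictures are saved under pics/ and viewed, at most 10 in all, crops included, and the job is handed in when it is done.

Besides the shell and the picture viewer there is one more tool, called by a JSON object that holds its "fn" and its "kwargs". move_arm: Moves the arm, as the interface text tells. Its arguments: {"type":"object","properties":{"plan":{"type":"array"},"squeeze":{"type":"number"}},"required":["plan"]}

```bash
mkdir -p pics
cat > h.py <<'E'
import numpy as np, cv2
from rig import env
def ray(p,px):
    f=240/np.tan(np.radians(p['fov_y']/2)); R=np.array(p['R']);t=np.array(p['t'])
    d=R.T@np.array([(px[0]-p['cx'])/f,(px[1]-p['cy'])/f,1]); return -R.T@t,d
def atz(p,px,z):
    c,d=ray(p,px); return c+d*(z-c[2])/d[2]
def proj(p,X):
    f=240/np.tan(np.radians(p['fov_y']/2)); c=np.array(p['R'])@np.array(X)+np.array(p['t']); return np.array([p['cx']+f*c[0]/c[2],p['cy']+f*c[1]/c[2]])
def save(n,p): cv2.imwrite('pics/'+n,p['color'][:,:,::-1])
E
python3 - <<'E'
from h import *
np.set_printoptions(precision=4,suppress=True)
s=env.get_image('scene');t=env.get_image('top');save('s.png',s);save('t.png',t)
for n in 'tray upstand tub_pink tub_lime tub_coral tub_pearl tub_gold ruler ruler_edge mat spool pin_jar glue_bottle tape_roll brush_pot punch'.split():
    for p,k in((t,'top'),(s,'scene')):
        r=env.tip_of(n,p)
        z={'mat':0,'tray':0}.get(n,.006 if n.startswith('tub') or n in('upstand','pin_jar') else .003 if n in('ruler','ruler_edge','spool') else 0)
        print(n,k,[(np.round(q['pixel'],1),round(q['conf'],2),atz(p,q['pixel'],z)[:2]) for q in r[:2]])
o=env.observe();print(o)
E
```

```text
tray top [(array([259. , 230.6]), 0.82, array([0.5813, 0.1621]))]
tray scene [(array([339.8, 301. ]), 0.77, array([0.5937, 0.1724]))]
upstand top [(array([255.7, 203.9]), 0.78, array([0.6672, 0.1708]))]
upstand scene [(array([318.4, 316.1]), 0.96, array([0.6689, 0.1778])), (array([341.9, 298.4]), 0.53, array([0.586 , 0.1713]))]
tub_pink top [(array([244.2, 220.3]), 0.8, array([0.6149, 0.2077]))]
tub_pink scene [(array([341.6, 309.3]), 0.6, array([0.6053, 0.197 ]))]
tub_lime top [(array([228.5, 224.1]), 0.54, array([0.6043, 0.2573])), (array([502.7, 229.4]), 0.46, array([ 0.5568, -0.604 ]))]
tub_lime scene [(array([356.7, 329.3]), 0.85, array([0.6048, 0.266 ])), (array([288.2, 175.6]), 0.65, array([ 0.4809, -0.2787]))]
tub_coral top [(array([208.3, 221.6]), 0.79, array([0.6147, 0.321 ]))]
tub_coral scene [(array([367.9, 348.2]), 0.62, array([0.611 , 0.3237]))]
tub_pearl top [(array([283.6, 212.4]), 0.7, array([0.6363, 0.0828]))]
tub_pearl scene [(array([309.7, 283.1]), 0.53, array([0.6345, 0.0825]))]
tub_gold top [(array([268.8, 217.4]), 0.72, array([0.6216, 0.1299]))]
tub_gold scene 
[... 1601 characters left out ...]
2661]))]
punch scene [(array([485.8, 372.8]), 0.92, array([0.3974, 0.5431])), (array([221.3, 126.9]), 0.58, array([ 0.5592, -0.5984]))]
{'time_s': 1.7, 'q': array([ 62.9498,  21.8061,  74.3352,   0.0011,  83.8602, -12.3347]), 'qvel': array([ 0.0014,  0.0459, -0.0401,  0.0494, -0.0078, -0.0414]), 'joint_efforts': array([  0.0004, -44.8326, -23.1463,  -0.0002,   0.0005,   0.    ]), 'position': array([0.1397, 0.5319, 0.2313]), 'tool_rot': array([[-0.9672,  0.254 , -0.    ],
       [ 0.254 ,  0.9672, -0.    ],
       [ 0.    , -0.    , -1.    ]]), 'ft_force': array([0.0783, 0.4751, 0.5072]), 'wrist_torque': array([-0.019, -0.003,  0.002]), 'gripper_force': 0.0, 'grip_width': 0.08524951107392766}
```

View pics/t.png

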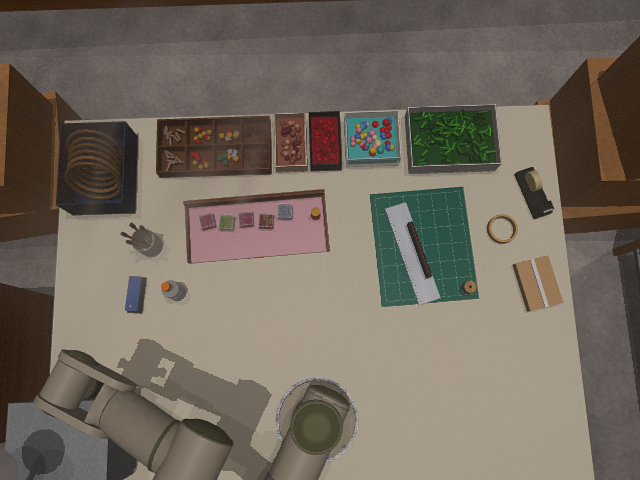

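View pics/s.png

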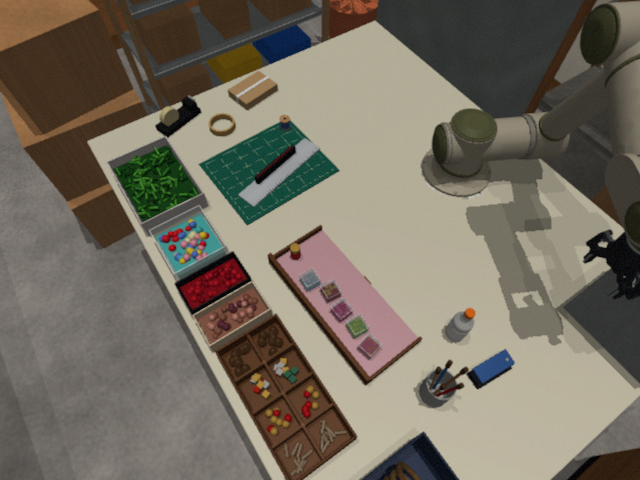

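The top view shows the robot base at about (318,420). The tray is at (258,228) with the five tubs along row 218. The ruler is at (415,252) on the mat, with its working edge facing left (+y). Next I'll measure the angles.

```bash
cat >> h.py <<'E'
def rect(p,n,z):
    r=env.outline_of(n,p)
    if not r: return None
    m=r[0]['mask'].astype(np.uint8); c=max(cv2.findContours(m,cv2.RETR_EXTERNAL,cv2.CHAIN_APPROX_NONE)[0],key=len)[:,0]
    w=np.array([atz(p,q,z)[:2] for q in c],np.float32)*1000
    (x,y),(a,b),th=cv2.minAreaRect(w)
    if a<b: th-=90
    return round(r[0]['conf'],2),np.round([x,y,a,b,(th+90)%180-90],1)
E
python3 - <<'E'
from h import *
s=env.get_image('scene');t=env.get_image('top')
for n,z in(('tray',.006),('upstand',.052),('ruler',.008),('mat',.003)):
    for p in(t,s): print(n,rect(p,n,z))
w=env.get_image('wrist');print(w['fov_y'],w['cx'],w['cy'],-np.array(w['R']).T@w['t'],np.array(w['R']).round(3))
E
```

```text
tray (0.89, array([596.8, 171.2, 205.2, 446.6, -87.3]))
tray (0.86, array([590. , 160.6, 200.7, 463.7, -87. ]))
upstand (0.94, array([673.3, 171.9,  26.5, 431.8, -87.5]))
upstand (0.93, array([685.4, 178.5,  26.7, 441.7, -86.8]))
ruler (0.57, array([ 493.7, -313.9,  320.6,   70.3,   15.9]))
ruler (0.25, array([675.4, 164.9,  23.6, 457.6, -86.7]))
mat (0.78, array([ 516. , -350.5,  360.2,  301.9,    3.1]))
mat (0.78, array([ 513.6, -350.6,  365.1,  306.3,    3.2]))
65.70646984690485 318.46274717738316 242.46069345671873 [0.07582362 0.54874302 0.37482673] [[ 0.256  0.967  0.001]
 [ 0.933 -0.247  0.262]
 [ 0.253 -0.066 -0.965]]
```

{"fn": "move_arm", "kwargs": {"plan": [[0, 0, 0, -3, -3.96, 0, 1], [0, 0, 0, -6, -7.92, 0, 1], [0, 0, 0, -9, -11.88, 0, 1], [0, 0, 0, -12, -15.84, 0, 1], [0, 0, 0, -15, -19.8, 0, 1]]}}

```text
time_s: 2.75
position: [0.2347, 0.3006, 0.2315]
tool_rot: [[-0.967, 0.253, 0.001], [0.253, 0.967, 0.0], [-0.001, 0.0, -1.0]]
ft_force: [1.3, 0.0, -1.1]
grip_width: 0.0855
gripper_force: 0.0
```

{"fn": "move_arm", "kwargs": {"plan": [[0, 0, 0, -3, -3.96, 0, 1], [0, 0, 0, -6, -7.92, 0, 1], [0, 0, 0, -9, -11.88, 0, 1], [0, 0, 0, -12, -15.84, 0, 1], [0, 0, 0, -15, -19.8, 0, 1]]}}

```text
time_s: 3.25
position: [0.3295, 0.0708, 0.2317]
tool_rot: [[-0.967, 0.254, 0.001], [0.254, 0.967, -0.0], [-0.001, 0.0, -1.0]]
ft_force: [1.5, -0.3, 0.4]
grip_width: 0.0857
gripper_force: 0.0
```

{"fn": "move_arm", "kwargs": {"plan": [[0, 0, 0, -3, -3.96, 0, 1], [0, 0, 0, -6, -7.92, 0, 1], [0, 0, 0, -9, -11.88, 0, 1], [0, 0, 0, -12, -15.84, 0, 1], [0, 0, 0, -15, -19.8, 0, 1]]}}

```text
time_s: 3.75
position: [0.4244, -0.1591, 0.2315]
tool_rot: [[-0.967, 0.255, 0.0], [0.255, 0.967, -0.0], [-0.001, -0.0, -1.0]]
ft_force: [0.9, 1.4, 0.1]
grip_width: 0.0855
gripper_force: 0.0
```

{"fn": "move_arm", "kwargs": {"plan": [[0, 0, -7, -2.9, -3.7, 0, 1], [0, 0, -14, -5.8, -7.5, 0, 1], [0, 0, -21, -8.7, -11.3, 0, 1], [0, 0, -28, -11.7, -15.1, 0, 1], [0, 0, -30.6, -11.7, -15.1, 0, 1]]}}

```text
time_s: 4.25
position: [0.4997, -0.3374, 0.2295]
tool_rot: [[-0.962, -0.274, -0.001], [-0.274, 0.962, -0.0], [0.001, 0.0, -1.0]]
ft_force: [0.0, 0.2, -0.8]
grip_width: 0.0855
gripper_force: 0.0
```

```bash
cat >> h.py <<'E'
def wray(p,px):
    f=240/np.tan(np.radians(p['fov_y']/2)); R=np.array(p['R']);t=np.array(p['t'])
    u=np.array([px[0]-p['cx'],px[1]-p['cy']]);r=np.hypot(*u)+1e-9;a=r/f
    return -R.T@t,R.T@np.r_[np.sin(a)*u/r,np.cos(a)]
def watz(p,px,z):
    c,d=wray(p,px); return c+d*(z-c[2])/d[2]
def wproj(p,X):
    f=240/np.tan(np.radians(p['fov_y']/2)); c=np.array(p['R'])@np.array(X)+np.array(p['t'])
    r=np.hypot(c[0],c[1]);a=np.arctan2(r,c[2]);return np.array([p['cx'],p['cy']])+f*a*c[:2]/r
def wpts(p,m,z):
    c=max(cv2.findContours(m.astype(np.uint8),cv2.RETR_EXTERNAL,cv2.CHAIN_APPROX_NONE)[0],key=len)[:,0]
    return np.array([watz(p,q,z)[:2] for q in c],np.float32)*1000
E
python3 - <<'E'
from h import *
w=env.get_image('wrist');t=env.get_image('top');save('w1.png',w)
for n,z in(('ruler',.008),('spool',.043)):
    r=env.outline_of(n,w)
    if r: print(n,r[0]['conf'],cv2.minAreaRect(wpts(w,r[0]['mask'],z)))
    print(rect(t,n,z))
for n in('ruler','ruler_edge'):
    print(n,[(q['conf'],np.round(q['pixel']),watz(w,q['pixel'],.003)) for q in env.tip_of(n,w)[:1]])
o=env.observe();print(o['time_s'],o['position'],o['tool_rot'].round(4),o['q'].round(1))
E
```

```text
ruler 0.94 ((490.72265625, -313.6031494140625), (320.5535583496094, 71.13044738769531), 15.690754890441895)
(0.63, array([ 383.6, -346.4,   88.5,   70.1,   14.6]))
spool 0.81 ((375.8449401855469, -469.8759765625), (48.35179138183594, 35.117984771728516), 66.66532135009766)
(0.61, array([ 372.7, -469.7,   38.6,   45.4,  -67.9]))
ruler [(0.76, array([324., 209.]), array([ 0.49761575, -0.33255634,  0.003     ]))]
ruler_edge [(0.91, array([377., 209.]), array([ 0.48249547, -0.27986375,  0.003     ]))]
4.65 [ 0.49884209 -0.33193191  0.2318583 ] [[-9.618e-01 -2.739e-01  4.000e-04]
 [-2.739e-01  9.618e-01 -5.000e-04]
 [-3.000e-04 -6.000e-04 -1.000e+00]] [ -44.9   26.8   66.    -0.    87.1 -150.8]
```

View pics/w1.png

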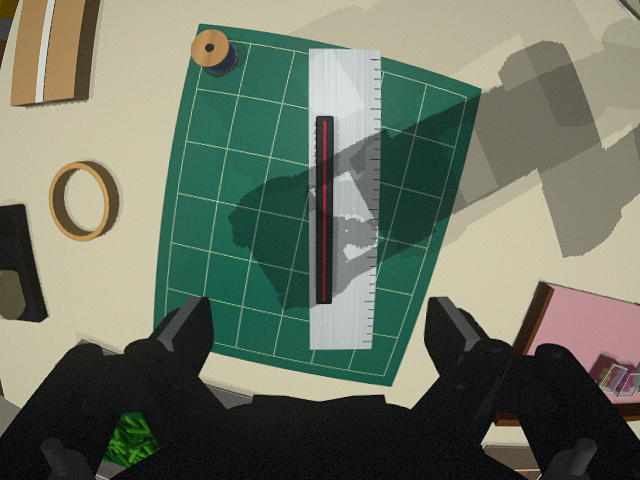

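The wrist view shows the ruler bar upright at columns 317-333, from row 117 to row 303. It sits between the fingers and is aligned with the tool, so I'll descend and grip.

{"fn": "move_arm", "kwargs": {"plan": [[0, 0, 0.2, 0.3, 0, 4.8, 1], [0, 0, 0.2, 0.3, 0, 9.6, 1], [0, 0, 0.2, 0.3, 0, 14.4, 1], [0, 0, 0.2, 0.3, 0, 19, 1], [0, 0, 0.2, 0.3, 0, 21.8, 1]]}}

```text
time_s: 5.15
position: [0.495, -0.332, 0.0105]
tool_rot: [[-0.963, -0.27, -0.003], [-0.27, 0.963, 0.003], [0.002, 0.003, -1.0]]
ft_force: [-0.5, -0.5, 0.4]
grip_width: 0.0853
gripper_force: 0.0
```

{"fn": "move_arm", "kwargs": {"plan": [[0, 0, 0, 0, 0, 0, -1], [0, 0, 0, 0, 0, 0, -1], [0, 0, 0, 0, 0, 0, -1], [0, 0, 0, 0, 0, 0, -1], [0, 0, 0, 0, 0, 0, -1]], "squeeze": 80}}

```text
time_s: 5.65
position: [0.4965, -0.3339, 0.0151]
tool_rot: [[-0.963, -0.27, 0.002], [-0.27, 0.963, -0.002], [-0.001, -0.002, -1.0]]
ft_force: [-1.0, 1.0, 1.4]
grip_width: 0.0147
gripper_force: 78.6
```

{"fn": "move_arm", "kwargs": {"plan": [[0, 0, 0, 0, 0, 0, -1], [0, 0, 0, 0, 0, 0, -1], [0, 0, 0, 0, 0, 0, -1], [0, 0, 0, 0, 0, 0, -1], [0, 0, 0, 0, 0, 0, -1]]}}

```text
time_s: 6.15
position: [0.4965, -0.334, 0.015]
tool_rot: [[-0.963, -0.27, 0.002], [-0.27, 0.963, -0.002], [-0.001, -0.002, -1.0]]
ft_force: [-0.4, 0.9, 6.4]
grip_width: 0.0141
gripper_force: 79.8
```

{"fn": "move_arm", "kwargs": {"plan": [[0, 0, 0, 0, 0, -2, -1], [0, 0, 0, 0, 0, -6, -1], [0, 0, 0, 0, 0, -11, -1], [0, 0, 0, 0, 0, -16, -1], [0, 0, 0, 0, 0, -20, -1]]}}

```text
time_s: 6.65
position: [0.4959, -0.3333, 0.2168]
tool_rot: [[-0.963, -0.27, 0.002], [-0.27, 0.963, -0.002], [-0.001, -0.002, -1.0]]
ft_force: [0.6, -0.1, -4.1]
grip_width: 0.0145
gripper_force: 78.8
```

{"fn": "move_arm", "kwargs": {"plan": [[0, 0, 0, 0, 0, -1, -1], [0, 0, 0, 0, 0, -1, -1], [0, 0, 0, -0.3, 3, -1, -1], [0, 0, 0, -0.6, 6, -1, -1], [0, 0, 0, -0.9, 9, -1, -1]]}}

```text
time_s: 7.15
position: [0.4792, -0.2428, 0.2205]
tool_rot: [[-0.963, -0.27, -0.004], [-0.27, 0.963, 0.003], [0.003, 0.004, -1.0]]
ft_force: [0.6, -0.2, -3.4]
grip_width: 0.0144
gripper_force: 78.8
```

{"fn": "move_arm", "kwargs": {"plan": [[0, 0, 0, -0.4, 4, 0, -1], [0, 0, 0, -0.8, 8, 0, -1], [0, 0, 0, -1.2, 12, 0, -1], [0, 0, 0, -1.6, 16, 0, -1], [0, 0, 0, -2, 20, 0, -1]]}}

```text
time_s: 7.65
position: [0.4439, -0.0446, 0.2211]
tool_rot: [[-0.963, -0.27, -0.004], [-0.27, 0.963, 0.002], [0.004, 0.003, -1.0]]
ft_force: [-0.1, 0.8, -2.5]
grip_width: 0.0145
gripper_force: 78.9
```

{"fn": "move_arm", "kwargs": {"plan": [[0, 0, 0, -0.4, 4, 0, -1], [0, 0, 0, -0.8, 8, 0, -1], [0, 0, 0, -1.2, 12, 0, -1], [0, 0, 0, -1.6, 16, 0, -1], [0, 0, 0, -2, 20, 0, -1]]}}

```text
time_s: 8.15
position: [0.4091, 0.153, 0.2212]
tool_rot: [[-0.963, -0.27, -0.004], [-0.27, 0.963, -0.0], [0.004, 0.001, -1.0]]
ft_force: [0.8, -0.0, -2.9]
grip_width: 0.0144
gripper_force: 78.8
```

{"fn": "move_arm", "kwargs": {"plan": [[0, 0, 6, 0, 2, 0, -1], [0, 0, 13, 0, 3, 0, -1], [0, 0, 20, 0, 4, 0, -1], [0, 0, 27, 0, 4.8, 0, -1], [0, 0, 34, 0, 5, 0, -1]]}}

```text
time_s: 8.65
position: [0.3958, 0.2001, 0.221]
tool_rot: [[-0.948, 0.318, -0.005], [0.318, 0.948, -0.001], [0.004, -0.002, -1.0]]
ft_force: [-0.0, 0.3, -3.1]
grip_width: 0.0142
gripper_force: 79.0
```

{"fn": "move_arm", "kwargs": {"plan": [[0, 0, 8, 0, 0, 0, -1], [0, 0, 16, 0, 0, 0, -1], [0, 0, 24, 0, 0, 0, -1], [0, 0, 30, 0, 0, 0, -1], [0, 0, 35, 0, 0, 0, -1]]}}

```text
time_s: 9.15
position: [0.396, 0.1994, 0.221]
tool_rot: [[-0.594, 0.804, -0.005], [0.804, 0.594, -0.001], [0.002, -0.005, -1.0]]
ft_force: [-0.2, 0.8, -2.1]
grip_width: 0.0143
gripper_force: 79.0
```

{"fn": "move_arm", "kwargs": {"plan": [[0, 0, 8, 0, 0, 0, -1], [0, 0, 16, 0, 0, 0, -1], [0, 0, 24, 0, 0, 0, -1], [0, 0, 30, 0, 0, 0, -1], [0, 0, 33.7, 0, 0, 0, -1]]}}

```text
time_s: 9.65
position: [0.396, 0.1994, 0.221]
tool_rot: [[-0.048, 0.999, -0.005], [0.999, 0.048, -0.001], [-0.001, -0.005, -1.0]]
ft_force: [-0.0, -0.2, -2.3]
grip_width: 0.0143
gripper_force: 79.0
```

Run:
```python
from h import *
w=env.get_image('wrist');t=env.get_image('top');save('w2.png',w);save('t2.png',t)
np.save('w2.npy',w,allow_pickle=True);np.save('t2.npy',t,allow_pickle=True)
o=env.observe();print(o['time_s'],o['position'],o['tool_rot'].round(4),o['q'].round(1),o['ft_force'],o['wrist_torque'],o['grip_width'])
for n,z in(('ruler',o['position'][2]-.012+.005),('upstand',.052),('tray',.006)):
    r=env.outline_of(n,w)
    if r: print(n,r[0]['conf'],cv2.minAreaRect(wpts(w,r[0]['mask'],z)))
    print(rect(t,n,z))
for n in('upstand','tray','tub_coral','tub_lime','tub_pink','tub_gold','tub_pearl','pin_jar','ruler_edge'):
    z=.006 if n!='ruler_edge' else o['position'][2]-.012
    print(n,[[(round(q['conf'],2),f(p,q['pixel'],z)[:2].round(4)) for q in env.tip_of(n,p)[:1]] for f,p in((watz,w),(atz,t))])
```

```text
9.75 [0.39616273 0.19946332 0.22130465] [[-5.160e-02  9.987e-01 -4.300e-03]
 [ 9.987e-01  5.160e-02 -9.000e-04]
 [-6.000e-04 -4.400e-03 -1.000e+00]] [11.4 11.7 90.9  0.  77.6  8.4] [ 0.41248651  0.82800532 -2.22917264] [-0.01527175  0.0181611   0.00305064] 0.014364692900887436
ruler 0.85 ((414.4315490722656, 237.60763549804688), (70.96981048583984, 189.41827392578125), 2.6770341396331787)
(0.95, array([423.4, 100.2,  73.1, 120.5, -86.8]))
upstand 0.83 ((656.2349243164062, 202.39341735839844), (43.69999694824219, 375.5689697265625), 3.1779732704162598)
(0.9, array([672.5, 172.1,  25.5, 438. , -87.3]))
tray 0.9 ((623.34912109375, 188.5752716064453), (193.17645263671875, 432.3627624511719), 3.0298807621002197)
(0.66, array([596.8, 172.9, 204.2, 450.3, -87.5]))
upstand [[(0.94, array([0.6738, 0.1745]))], [(0.72, array([0.6742, 0.1802]))]]
tray [[(0.55, array([0.5883, 0.1658]))], [(0.97, array([0.5816, 0.1634]))]]
tub_coral [[(0.81, array([0.6107, 0.3223]))], [(0.55, array([0.6078, 0.3194]))]]
tub_lime [[(0.77, array([0.6045, 0.2615]))], [(0.62, array([0.6146, 0.2645]))]]
tub_pink [[(0.97, array([0.6134, 0.2035]))], [(0.68, array([0.6226, 0.1957]))]]
tub_gold [[(0.61, array([0.6085, 0.1401]))], [(0.73, array([0.6215, 0.1448]))]]
tub_pearl [[(0.74, array([0.6279, 0.0759]))], [(0.74, array([0.6256, 0.0856]))]]
pin_jar [[(0.7, array([0.6111, 0.2021]))], [(0.47, array([ 0.62  , -0.0167]))]]
ruler_edge [[(0.59, array([0.4498, 0.2019]))], []]
```

View pics/w2.png

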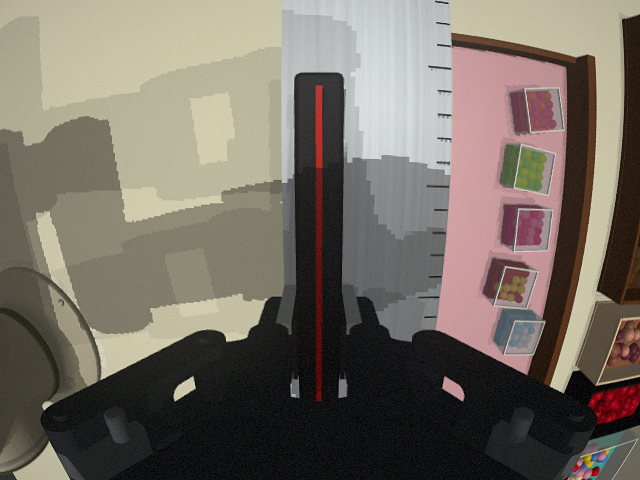

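The wrist view shows the ruler held square, with its edge at columns 440-450. The tubs are at columns 490-565 and the pink/brown line at the upstand's foot is at columns 545-575. I'll fit both lines.

Run:
```python
from h import *
w=np.load('w2.npy',allow_pickle=True).item();o=env.observe();zr=o['position'][2]-.012+.005
I=w['color'].astype(int)
def fit(P,nm):
    P=np.array(P)[:,:2]*1000
    for _ in range(4):
        k=np.polyfit(P[:,1],P[:,0],1);e=P[:,0]-np.polyval(k,P[:,1]);P=P[abs(e)<max(2*e.std(),.3)]
    print(nm,'x0',k[1].round(2),'heading',np.degrees(np.arctan(-k[0])).round(2),'x at y=200',np.polyval(k,200).round(1),'n',len(P),'rms',e.std().round(2),P[:,1].min(),P[:,1].max())
foot=[];edge=[]
for v in range(60,380,2):
    pink=(I[v,:,0]-I[v,:,1]>40)&(I[v,:,0]>150)
    # foot: last pink run end
    u=[c for c in range(480,620) if pink[c-3:c].all() and not pink[c:c+4].any()]
    if u: foot.append(watz(w,(u[-1]-.5,v),.006))
    u=[c for c in range(425,470) if pink[c:c+3].all() and not pink[c-3:c].any()]
    if u and v<300: edge.append(watz(w,(u[0]-.5,v),zr))
fit(foot,'foot');fit(edge,'edge')
for n in('tub_coral','tub_lime','tub_pink','tub_gold','tub_pearl'):
    r=env.outline_of(n,w); 
    if r: P=wpts(w,r[0]['mask'],.006); print(n,'min x',P[:,0].min(),'ymid',P[:,1].mean())
print(o['position'],np.degrees(np.arctan2(o['tool_rot'][1,1],o['tool_rot'][0,1])))
```

```text
foot x0 643.79 heading 0.0 x at y=200 643.8 n 142 rms 33.81 4.945067833767247 382.4348549604243
edge x0 459.54 heading 2.53 x at y=200 450.7 n 115 rms 0.13 202.23904722255364 304.6182554034198
tub_coral min x 584.75146 ymid 326.57565
tub_lime min x 586.01447 ymid 326.4569
tub_pink min x 589.4724 ymid 197.29857
tub_gold min x 580.9823 ymid 131.94821
tub_pearl min x 610.0386 ymid 68.022316
[0.39718192 0.19967154 0.2233297 ] 2.9855402062007856
```

Run:
```python
from h import *
w=np.load('w2.npy',allow_pickle=True).item()
I=w['color'].astype(int)
P=[];Q=[]
for v in range(60,380,2):
    pink=(I[v,:,0]-I[v,:,1]>25)&(I[v,:,2]>90); brown=(I[v].sum(1)<260)
    u=[c for c in range(520,600) if pink[c-3:c-1].all() and brown[c+1:c+6].all()]
    if u: P.append(np.r_[watz(w,(u[-1]-.5,v),.006)[:2]*1000,u[-1],v])
P=np.array(P);print(len(P))
from numpy import median
best=None
rng=np.random.default_rng(0)
for _ in range(500):
    a,b=P[rng.choice(len(P),2,False)]
    if abs(a[1]-b[1])<60: continue
    k=(a[0]-b[0])/(a[1]-b[1]);e=P[:,0]-a[0]-k*(P[:,1]-a[1]);n=(abs(e)<1).sum()
    if best is None or n>best[0]: best=(n,abs(e)<1)
P=P[best[1]];k=np.polyfit(P[:,1],P[:,0],1);print(best[0],'heading',np.degrees(np.arctan(-k[0])),'x@200',np.polyval(k,200),P[::12].round(1))
```

```text
138
134 heading 2.8255234312670123 x@200 672.2848484422279 [[662.9 382.5 567.   68. ]
 [664.7 354.6 568.   92. ]
 [666.1 327.  568.  116. ]
 [666.8 299.7 567.  140. ]
 [668.5 272.6 566.  164. ]
 [669.7 245.2 564.  188. ]
 [671.8 217.6 562.  212. ]
 [673.3 189.4 559.  236. ]
 [674.3 160.4 555.  260. ]
 [676.4 130.2 551.  284. ]
 [678.   98.7 546.  308. ]
 [682.5   7.8 530.  370. ]]
```

{"fn": "move_arm", "kwargs": {"plan": [[0, 0, -0.3, -0.1, 3, 0, -1], [0, 0, -0.3, -0.3, 7, 0, -1], [0, 0, -0.3, -0.5, 9.6, 0, -1], [0, 0, -0.3, -0.5, 9.6, 3, -1], [0, 0, -0.3, -0.5, 9.6, 7, -1]]}}

```text
time_s: 11.7
position: [0.4949, 0.1997, 0.1534]
tool_rot: [[-0.057, 0.998, 0.004], [0.998, 0.057, 0.001], [0.0, 0.004, -1.0]]
ft_force: [0.3, -0.3, -3.4]
grip_width: 0.0144
gripper_force: 79.3
```

{"fn": "move_arm", "kwargs": {"plan": [[0, 0, 0, 0, 0, 4, -1], [0, 0, 0, 0, 0, 8, -1], [0, 0, 0, 0, 0, 10, -1], [0, 0, 0, 0, 0, 11, -1], [0, 0, 0, 0, 0, 11, -1]]}}

```text
time_s: 12.2
position: [0.4931, 0.1996, 0.0426]
tool_rot: [[-0.057, 0.998, -0.002], [0.998, 0.057, -0.0], [-0.0, -0.002, -1.0]]
ft_force: [0.0, 0.7, -1.9]
grip_width: 0.0144
gripper_force: 79.1
```

Run:
```python
from h import *
w=env.get_image('wrist');save('w3.png',w);np.save('w3.npy',w,allow_pickle=True)
o=env.observe();print(o['time_s'],o['position'],o['tool_rot'].round(4),o['ft_force'],o['wrist_torque'])
```

```text
12.25 [0.49371359 0.19975364 0.04373063] [[-5.730e-02  9.984e-01  5.000e-04]
 [ 9.984e-01  5.730e-02  1.000e-04]
 [ 0.000e+00  5.000e-04 -1.000e+00]] [ 0.55439303 -0.05025675 -2.15213074] [-0.01835986 -0.01922668 -0.06496479]
```

View pics/w3.png

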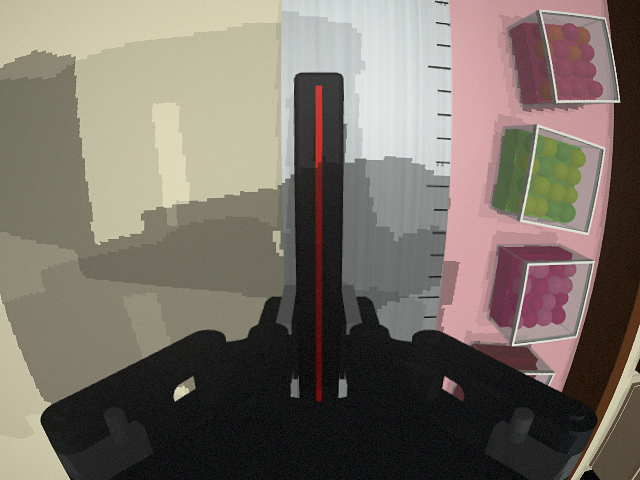

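The wrist view shows the edge at columns 435-450, parallel to the row. Tub fronts start at column 490 and nothing is in between. I'll refit both lines in this closer view.

{"fn": "move_arm", "kwargs": {"plan": [[0, 0, 0, 0, 0, 0.5, -1], [0, 0, 0, 0, 0, 1, -1], [0, 0, 0, 0, 0, 1.4, -1], [0, 0, 0, 0, 0, 1.6, -1], [0, 0, 0, 0, 0, 1.6, -1]]}}

```text
time_s: 12.75
position: [0.4932, 0.1997, 0.0271]
tool_rot: [[-0.057, 0.998, -0.0], [0.998, 0.057, -0.0], [-0.0, -0.0, -1.0]]
ft_force: [0.2, -0.2, -1.9]
grip_width: 0.0145
gripper_force: 79.3
```

```bash
cat > fit.py <<'E'
from h import *
def line(P):
    P=np.array(P)*1000;best=None;rng=np.random.default_rng(0)
    for _ in range(500):
        a,b=P[rng.choice(len(P),2,False)]
        if abs(a[1]-b[1])<40: continue
        k=(a[0]-b[0])/(a[1]-b[1]);e=abs(P[:,0]-a[0]-k*(P[:,1]-a[1]))<.7
        if best is None or e.sum()>best.sum(): best=e
    Q=P[best];k=np.polyfit(Q[:,1],Q[:,0],1);return [len(P),len(Q),round(np.degrees(np.arctan(-k[0])),2),round(np.polyval(k,200),2),Q[:,1].min().round(),Q[:,1].max().round()]
def lines(w,ze):
    I=w['color'].astype(int);F=[];E=[]
    for v in range(5,420):
        pink=(I[v,:,0]-I[v,:,1]>25)&(I[v,:,2]>90);brown=I[v].sum(1)<260
        u=[c for c in range(520,636) if pink[c-3:c-1].all() and brown[c+1:c+4].all()]
        if u: F.append(watz(w,(u[-1]-.5,v),.006)[:2])
        u=[c for c in range(420,470) if pink[c:c+3].all() and not pink[c-3:c].any()]
        if u and v<300: E.append(watz(w,(u[0]-.5,v),ze)[:2])
    print('foot',line(F) if len(F)>20 else len(F));print('edge',line(E) if len(E)>20 else len(E))
E
python3 - <<'E'
from fit import *
w=env.get_image('wrist');o=env.observe();z=o['position'][2]-.012+.005
print(o['time_s'],o['position'],o['tool_rot'][:,1].round(4),o['ft_force'],o['wrist_torque']);lines(w,z)
lines(np.load('w3.npy',allow_pickle=True).item(),.0367)
E
```

```text
12.8 [0.49330567 0.19967889 0.02731996] [ 9.984e-01  5.730e-02 -1.000e-04] [ 0.12830974  0.49890403 -3.72299101] [-0.02708484  0.03902892 -0.05114716]
foot [227, 219, np.float64(2.93), np.float64(672.04), np.float64(120.0), np.float64(376.0)]
edge [295, 295, np.float64(3.26), np.float64(548.81), np.float64(201.0), np.float64(332.0)]
foot [316, 316, np.float64(2.93), np.float64(671.93), np.float64(115.0), np.float64(379.0)]
edge [295, 295, np.float64(3.2), np.float64(548.23), np.float64(202.0), np.float64(332.0)]
```

{"fn": "move_arm", "kwargs": {"plan": [[0, 0, 0.3, 0, 0.4, 0, -1], [0, 0, 0.3, 0, 0.9, 0, -1], [0, 0, 0.3, 0, 1.4, 0, -1], [0, 0, 0.3, 0, 1.8, 0, -1], [0, 0, 0.3, 0, 2, 0, -1]]}}

```text
time_s: 13.3
position: [0.5138, 0.2008, 0.0273]
tool_rot: [[-0.052, 0.999, 0.0], [0.999, 0.052, 0.0], [-0.0, 0.0, -1.0]]
ft_force: [0.4, 0.8, -3.6]
grip_width: 0.0146
gripper_force: 79.3
```

{"fn": "move_arm", "kwargs": {"plan": [[0, 0, 0, 0, 0.2, 0, -1], [0, 0, 0, 0, 0.4, 0, -1], [0, 0, 0, 0, 0.6, 0, -1], [0, 0, 0, 0, 0.8, 0, -1], [0, 0, 0, 0, 1, 0, -1]]}}

```text
time_s: 13.8
position: [0.5233, 0.2014, 0.0273]
tool_rot: [[-0.052, 0.999, -0.0], [0.999, 0.052, -0.0], [-0.0, -0.0, -1.0]]
ft_force: [-0.3, -0.2, -3.1]
grip_width: 0.0143
gripper_force: 79.3
```

{"fn": "move_arm", "kwargs": {"plan": [[0, 0, 0, 0, 0.2, 0, -1], [0, 0, 0, 0, 0.4, 0, -1], [0, 0, 0, 0, 0.6, 0, -1], [0, 0, 0, 0, 0.8, 0, -1], [0, 0, 0, 0, 1, 0, -1]]}}

```text
time_s: 14.3
position: [0.5334, 0.2019, 0.0273]
tool_rot: [[-0.052, 0.999, -0.0], [0.999, 0.052, 0.0], [0.0, -0.0, -1.0]]
ft_force: [-0.6, 0.2, -3.5]
grip_width: 0.0143
gripper_force: 79.3
```

{"fn": "move_arm", "kwargs": {"plan": [[0, 0, 0, 0, 0.2, 0, -1], [0, 0, 0, 0, 0.4, 0, -1], [0, 0, 0, 0, 0.6, 0, -1], [0, 0, 0, 0, 0.8, 0, -1], [0, 0, 0, 0, 1, 0, -1]]}}

```text
time_s: 14.8
position: [0.5434, 0.2024, 0.0273]
tool_rot: [[-0.052, 0.999, -0.0], [0.999, 0.052, 0.0], [0.0, -0.0, -1.0]]
ft_force: [-0.8, -0.4, -2.7]
grip_width: 0.0145
gripper_force: 79.3
```

Run:
```python
from fit import *
w=env.get_image('wrist');save('w4.png',w);o=env.observe();z=o['position'][2]-.012+.005
print(o['time_s'],o['position'],o['tool_rot'][:,1].round(4),o['ft_force'],o['wrist_torque']);lines(w,z)
```

```text
14.85 [0.54370647 0.20238264 0.02731974] [9.986e-01 5.200e-02 4.000e-04] [ 0.58925118 -0.58508601 -3.24666133] [-0.00984191  0.08055577  0.00346915]
foot [274, 274, np.float64(3.0), np.float64(671.65), np.float64(148.0), np.float64(359.0)]
edge [83, 48, np.float64(3.06), np.float64(599.26), np.float64(227.0), np.float64(294.0)]
```

View pics/w4.png

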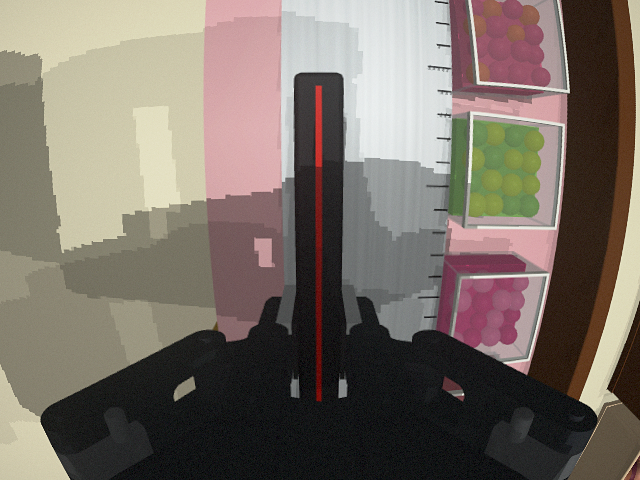

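The wrist view shows the edge bearing on the visible tubs (columns 440-455), which have squared up against it. About 28 mm remain.

{"fn": "move_arm", "kwargs": {"plan": [[0, 0, 0, 0, 0.2, 0, -1], [0, 0, 0, 0, 0.4, 0, -1], [0, 0, 0, 0, 0.6, 0, -1], [0, 0, 0, 0, 0.8, 0, -1], [0, 0, 0, 0, 1, 0, -1]]}}

```text
time_s: 15.35
position: [0.5533, 0.2029, 0.0273]
tool_rot: [[-0.052, 0.999, -0.0], [0.999, 0.052, -0.0], [-0.0, -0.0, -1.0]]
ft_force: [-1.6, -1.0, -3.4]
grip_width: 0.0147
gripper_force: 79.3
```

{"fn": "move_arm", "kwargs": {"plan": [[0, 0, 0, 0, 0.2, 0, -1], [0, 0, 0, 0, 0.4, 0, -1], [0, 0, 0, 0, 0.6, 0, -1], [0, 0, 0, 0, 0.8, 0, -1], [0, 0, 0, 0, 1, 0, -1]]}}

```text
time_s: 15.85
position: [0.5634, 0.2034, 0.0273]
tool_rot: [[-0.052, 0.999, -0.0], [0.999, 0.052, -0.0], [-0.0, -0.0, -1.0]]
ft_force: [-1.2, 0.3, -2.8]
grip_width: 0.0144
gripper_force: 79.3
```

Run:
```python
from fit import *
F=[];T=[]
for i in range(4):
    w=env.get_image('wrist');o=env.observe();F.append(o['ft_force']);T.append(o['wrist_torque'])
z=o['position'][2]-.012+.005
print(o['time_s'],o['position'],o['tool_rot'][:,1].round(4),np.mean(F,0),np.mean(T,0),np.std(F,0),np.std(T,0));lines(w,z)
```

```text
16.05 [0.56348923 0.20346274 0.02741223] [9.986e-01 5.210e-02 7.000e-04] [-0.09725719  0.19376684 -3.18569695] [-0.01040374  0.08760038 -0.01924935] [0.63346937 0.37880988 0.55290682] [0.02966557 0.01964878 0.03796358]
foot [45, 44, np.float64(2.92), np.float64(671.41), np.float64(223.0), np.float64(302.0)]
edge [113, 61, np.float64(1.32), np.float64(618.49), np.float64(228.0), np.float64(325.0)]
```

{"fn": "move_arm", "kwargs": {"plan": [[0, 0, 0, 0, 0.1, 0, -1], [0, 0, 0, 0, 0.2, 0, -1], [0, 0, 0, 0, 0.3, 0, -1], [0, 0, 0, 0, 0.4, 0, -1], [0, 0, 0, 0, 0.5, 0, -1]]}}

```text
time_s: 16.55
position: [0.5682, 0.2037, 0.0273]
tool_rot: [[-0.052, 0.999, -0.0], [0.999, 0.052, -0.0], [-0.0, -0.0, -1.0]]
ft_force: [-2.0, -0.9, -2.1]
grip_width: 0.0142
gripper_force: 79.4
```

{"fn": "move_arm", "kwargs": {"plan": [[0, 0, 0, 0, 0.02, 0, -1], [0, 0, 0, 0, 0.04, 0, -1], [0, 0, 0, 0, 0.06, 0, -1], [0, 0, 0, 0, 0.08, 0, -1], [0, 0, 0, 0, 0.1, 0, -1]]}}

```text
time_s: 17.05
position: [0.5692, 0.2038, 0.0273]
tool_rot: [[-0.052, 0.999, -0.0], [0.999, 0.052, -0.0], [-0.0, -0.0, -1.0]]
ft_force: [-1.0, -0.1, -1.7]
grip_width: 0.0145
gripper_force: 79.4
```

{"fn": "move_arm", "kwargs": {"plan": [[0, 0, 0, 0, 0.02, 0, -1], [0, 0, 0, 0, 0.04, 0, -1], [0, 0, 0, 0, 0.06, 0, -1], [0, 0, 0, 0, 0.08, 0, -1], [0, 0, 0, 0, 0.1, 0, -1]]}}

```text
time_s: 17.55
position: [0.5702, 0.2038, 0.0273]
tool_rot: [[-0.052, 0.999, -0.0], [0.999, 0.052, -0.0], [-0.0, -0.0, -1.0]]
ft_force: [-1.2, 0.4, -2.6]
grip_width: 0.0146
gripper_force: 79.3
```

```bash
cat > ft.py <<'E'
from h import *
np.set_printoptions(precision=3,suppress=True)
F=[];T=[];P=[]
for i in range(8):
    env.get_image('wrist');o=env.observe();F.append(o['ft_force']);T.append(o['wrist_torque']);P.append(o['position'])
print(o['time_s'],np.mean(P,0)*1000,o['tool_rot'][:,1],'F',np.mean(F,0),'T',np.mean(T,0),'sd',np.std(F,0),np.std(T,0))
E
python3 ft.py
```

```text
17.95 [570.233 203.802  27.316] [0.999 0.052 0.   ] F [-0.988  0.054 -2.98 ] T [-0.018  0.229 -0.013] sd [0.41  0.4   0.406] [0.014 0.034 0.024]
```

{"fn": "move_arm", "kwargs": {"plan": [[0, 0, 0, 0, 0.01, 0, -1], [0, 0, 0, 0, 0.02, 0, -1], [0, 0, 0, 0, 0.03, 0, -1], [0, 0, 0, 0, 0.04, 0, -1], [0, 0, 0, 0, 0.05, 0, -1]]}}

```text
time_s: 18.45
position: [0.5706, 0.2038, 0.0273]
tool_rot: [[-0.052, 0.999, -0.0], [0.999, 0.052, -0.0], [-0.0, -0.0, -1.0]]
ft_force: [-1.5, -0.9, -2.4]
grip_width: 0.014
gripper_force: 79.4
```

```bash
python3 ft.py
```

```text
18.85 [570.59  203.814  27.333] [ 0.999  0.052 -0.   ] F [-2.343 -0.423 -1.939] T [-0.081  0.422  0.037] sd [0.53  0.357 0.806] [0.023 0.017 0.038]
```

{"fn": "move_arm", "kwargs": {"plan": [[0, 0, 0, 0, 0.01, 0, -1], [0, 0, 0, 0, 0.02, 0, -1], [0, 0, 0, 0, 0.03, 0, -1], [0, 0, 0, 0, 0.04, 0, -1], [0, 0, 0, 0, 0.05, 0, -1]]}}

```text
time_s: 19.35
position: [0.5707, 0.2038, 0.0273]
tool_rot: [[-0.052, 0.999, -0.001], [0.999, 0.052, -0.0], [-0.0, -0.001, -1.0]]
ft_force: [-5.0, -0.7, -0.0]
grip_width: 0.014
gripper_force: 79.7
```

```bash
python3 ft.py
```

```text
19.75 [570.694 203.817  27.247] [ 0.999  0.052 -0.001] F [-5.31  -1.03  -0.562] T [-0.19   0.889  0.037] sd [0.611 0.461 0.238] [0.02  0.028 0.02 ]
```

{"fn": "move_arm", "kwargs": {"plan": [[0, 0, 0, 0, 0.006, 0, -1], [0, 0, 0, 0, 0.012, 0, -1], [0, 0, 0, 0, 0.018, 0, -1], [0, 0, 0, 0, 0.024, 0, -1], [0, 0, 0, 0, 0.03, 0, -1]]}}

```text
time_s: 20.25
position: [0.5707, 0.2039, 0.0272]
tool_rot: [[-0.052, 0.999, -0.002], [0.999, 0.052, -0.0], [-0.0, -0.002, -1.0]]
ft_force: [-6.6, -1.5, -0.0]
grip_width: 0.0147
gripper_force: 79.7
```

```bash
python3 ft.py
```

```text
20.65 [570.696 203.842  27.204] [ 0.999  0.052 -0.002] F [-6.718 -1.351 -0.342] T [-0.174  1.071  0.033] sd [0.422 0.526 0.236] [0.031 0.025 0.024]
```

{"fn": "move_arm", "kwargs": {"plan": [[0, 0, -0.02, 0, 0.006, 0, -1], [0, 0, -0.04, 0, 0.012, 0, -1], [0, 0, -0.06, 0, 0.018, 0, -1], [0, 0, -0.06, 0, 0.024, 0, -1], [0, 0, -0.06, 0, 0.03, 0, -1]]}}

```text
time_s: 21.15
position: [0.5707, 0.2039, 0.0272]
tool_rot: [[-0.053, 0.999, -0.003], [0.999, 0.053, -0.0], [-0.0, -0.003, -1.0]]
ft_force: [-7.1, -1.0, 0.9]
grip_width: 0.0144
gripper_force: 79.8
```

```bash
python3 ft.py
```

```text
21.55 [570.716 203.852  27.196] [ 0.999  0.053 -0.003] F [-7.8   -1.646  0.631] T [-0.214  1.239 -0.028] sd [0.765 0.356 0.751] [0.023 0.019 0.017]
```

{"fn": "move_arm", "kwargs": {"plan": [[0, 0, -0.02, 0, 0.008, 0, -1], [0, 0, -0.04, 0, 0.016, 0, -1], [0, 0, -0.06, 0, 0.024, 0, -1], [0, 0, -0.06, 0, 0.032, 0, -1], [0, 0, -0.06, 0, 0.04, 0, -1]]}}

```text
time_s: 22.05
position: [0.5707, 0.2039, 0.0271]
tool_rot: [[-0.054, 0.999, -0.004], [0.999, 0.054, -0.0], [-0.0, -0.004, -1.0]]
ft_force: [-9.9, -2.3, 1.7]
grip_width: 0.0143
gripper_force: 80.0
```

```bash
python3 ft.py
```

```text
22.45 [570.727 203.879  27.144] [ 0.999  0.054 -0.004] F [-9.086 -1.471  1.314] T [-0.244  1.477 -0.073] sd [0.614 0.48  0.386] [0.036 0.028 0.025]
```

{"fn": "move_arm", "kwargs": {"plan": [[0, 0, 0, 0, 0.01, 0, -1], [0, 0, 0, 0, 0.015, 0, -1], [0, 0, 0, 0, 0.015, 0, -1], [0, 0, 0, 0, 0.015, 0, -1], [0, 0, 0, 0, 0.015, 0, -1]]}}

```text
time_s: 22.95
position: [0.5707, 0.2039, 0.0271]
tool_rot: [[-0.054, 0.999, -0.004], [0.999, 0.054, -0.0], [-0.0, -0.004, -1.0]]
ft_force: [-10.7, -1.6, 1.9]
grip_width: 0.0146
gripper_force: 80.0
```

```bash
cp ft.py ft2.py; sed -i 's/range(8)/range(12)/' ft2.py; python3 ft2.py
python3 - <<'E'
from h import *
w=env.get_image('wrist');save('w5.png',w)
E
```

```text
23.55 [570.727 203.881  27.119] [ 0.999  0.054 -0.004] F [-9.742 -1.572  1.886] T [-0.246  1.548 -0.1  ] sd [0.432 0.495 0.625] [0.029 0.023 0.023]
```

View pics/w5.png

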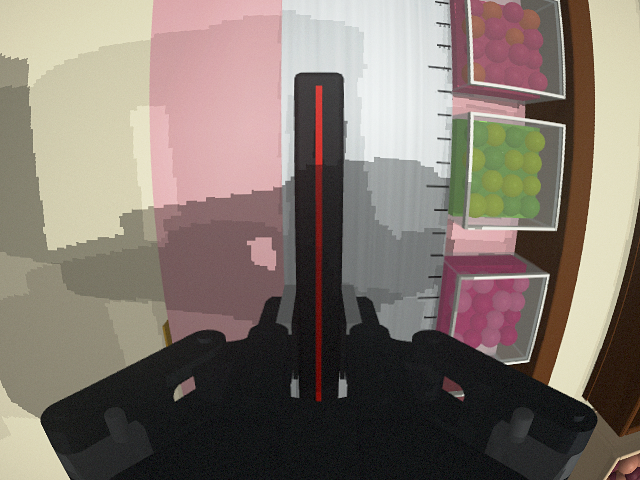

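The wrist view shows coral, lime and pink square against the upstand, with their backs at columns 560-565. The total force is about 9.8 N and the moment is balanced, so I'll retract straight back and check the row.

{"fn": "move_arm", "kwargs": {"plan": [[0, 0, 0, 0, -0.06, 0, -1], [0, 0, 0, 0, -0.12, 0, -1], [0, 0, 0, 0, -0.2, 0, -1], [0, 0, 0, 0, -0.4, 0, -1], [0, 0, 0, 0, -0.8, 0, -1]]}}

```text
time_s: 24.1
position: [0.565, 0.2035, 0.0276]
tool_rot: [[-0.054, 0.999, 0.002], [0.999, 0.054, 0.0], [0.0, 0.002, -1.0]]
ft_force: [0.6, 0.5, -3.9]
grip_width: 0.0143
gripper_force: 79.3
```

{"fn": "move_arm", "kwargs": {"plan": [[0, 0, 0, 0, -1, 0, -1], [0, 0, 0, 0, -3, 0, -1], [0, 0, 0, 0, -5, 0, -1], [0, 0, 0, 0, -7, 0, -1], [0, 0, 0, 0, -7, -2, -1]]}}

```text
time_s: 24.6
position: [0.49, 0.1994, 0.0457]
tool_rot: [[-0.055, 0.998, -0.007], [0.998, 0.055, -0.001], [-0.001, -0.007, -1.0]]
ft_force: [-0.6, -0.3, -2.1]
grip_width: 0.0146
gripper_force: 79.4
```

{"fn": "move_arm", "kwargs": {"plan": [[0, 0, 0, 0, 0, -4, -1], [0, 0, 0, 0, 0, -8, -1], [0, 0, 0, 0, 0, -12, -1], [0, 0, 0, 0, -4, -16, -1], [0, 0, 0, 0, -8, -17.5, -1]]}}

```text
time_s: 25.1
position: [0.4145, 0.1953, 0.2247]
tool_rot: [[-0.054, 0.999, 0.005], [0.999, 0.054, 0.001], [0.001, 0.005, -1.0]]
ft_force: [-0.3, 0.3, -2.7]
grip_width: 0.0138
gripper_force: 79.6
```

Run:
```python
from fit import *
env.get_image('top');w=env.get_image('wrist');cv2.imwrite('pics/w6.png',cv2.resize(w['color'][40:400,420:640,::-1],None,fx=1.6,fy=1.6));o=env.observe()
print(o['time_s'],o['position'],o['tool_rot'].round(4),o['q'].round(1));lines(w,o['position'][2]-.007)
for n in('tub_coral','tub_lime','tub_pink','tub_gold','tub_pearl'):
    r=env.outline_of(n,w)
    if r: print(n,round(r[0]['conf'],2),'max x at z=.04: ',np.percentile(wpts(w,r[0]['mask'],.04)[:,0],95),wpts(w,r[0]['mask'],.04)[:,1].mean())
```

```text
25.2 [0.41060116 0.19557925 0.22514251] [[-5.570e-02  9.984e-01  3.600e-03]
 [ 9.984e-01  5.570e-02  9.000e-04]
 [ 7.000e-04  3.600e-03 -1.000e+00]] [10.5 12.4 89.2  0.  78.1  7.3]
foot [171, 61, np.float64(3.48), np.float64(629.25), np.float64(220.0), np.float64(383.0)]
edge [255, 255, np.float64(3.05), np.float64(463.72), np.float64(196.0), np.float64(310.0)]
tub_coral 0.89 max x at z=.04:  664.4217 318.4458
tub_lime 0.77 max x at z=.04:  667.07227 266.1172
tub_pink 0.95 max x at z=.04:  670.60156 205.61829
tub_gold 0.74 max x at z=.04:  673.1279 149.39311
tub_pearl 0.64 max x at z=.04:  677.3724 89.48897
```

View pics/w6.png

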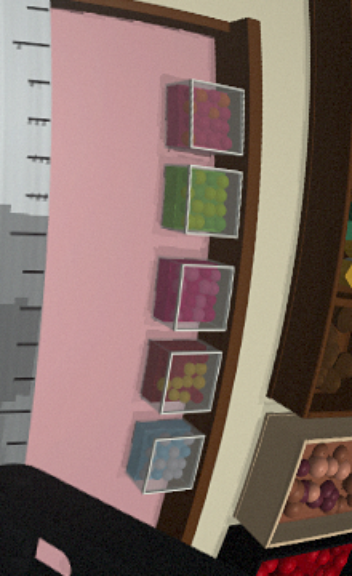

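The crop shows all five tubs in a straight line, each with its back against the dark upstand. Now I'll take the ruler back to the mat.

{"fn": "move_arm", "kwargs": {"plan": [[0, 0, -6, 0, 0, 0, -1], [0, 0, -13, 0, 0, 0, -1], [0, 0, -20, 0, 0, 0, -1], [0, 0, -27, 0, 0, 0, -1], [0, 0, -34, 0, 0, 0, -1]]}}

```text
time_s: 25.95
position: [0.4151, 0.1952, 0.2213]
tool_rot: [[-0.607, 0.795, -0.002], [0.795, 0.607, -0.0], [0.001, -0.002, -1.0]]
ft_force: [0.5, -0.3, -2.7]
grip_width: 0.0144
gripper_force: 79.7
```

{"fn": "move_arm", "kwargs": {"plan": [[0, 0, -7, 0, 0, 0, -1], [0, 0, -14, 0, 0, 0, -1], [0, 0, -21, 0, 0, 0, -1], [0, 0, -28, 0, 0, 0, -1], [0, 0, -34, 0, 0, 0, -1]]}}

```text
time_s: 26.45
position: [0.4151, 0.1952, 0.2213]
tool_rot: [[-0.948, 0.32, -0.002], [0.32, 0.948, -0.0], [0.001, -0.001, -1.0]]
ft_force: [-0.4, -0.7, -3.4]
grip_width: 0.0149
gripper_force: 79.7
```

{"fn": "move_arm", "kwargs": {"plan": [[0, 0, -8, 0, 0, 0, -1], [0, 0, -16, 0, 0, 0, -1], [0, 0, -24, 0, 0, 0, -1], [0, 0, -30, 0, 0, 0, -1], [0, 0, -34.5, 0, 0, 0, -1]]}}

```text
time_s: 26.95
position: [0.4151, 0.1952, 0.2214]
tool_rot: [[-0.962, -0.273, -0.001], [-0.273, 0.962, -0.0], [0.002, 0.0, -1.0]]
ft_force: [-0.0, -0.4, -3.1]
grip_width: 0.0145
gripper_force: 79.7
```

{"fn": "move_arm", "kwargs": {"plan": [[0, 0, 0, 0.2, -3, 0, -1], [0, 0, 0, 0.6, -7, 0, -1], [0, 0, 0, 1, -11, 0, -1], [0, 0, 0, 1.5, -15, 0, -1], [0, 0, 0, 2, -19, 0, -1]]}}

```text
time_s: 27.45
position: [0.4469, 0.0051, 0.2215]
tool_rot: [[-0.963, -0.269, -0.001], [-0.269, 0.963, 0.0], [0.001, 0.001, -1.0]]
ft_force: [0.8, -0.4, -3.2]
grip_width: 0.0146
gripper_force: 79.8
```

{"fn": "move_arm", "kwargs": {"plan": [[0, 0, 0, 0.4, -4, 0, -1], [0, 0, 0, 0.8, -8, 0, -1], [0, 0, 0, 1.2, -12, 0, -1], [0, 0, 0, 1.6, -16, 0, -1], [0, 0, 0, 2, -20, 0, -1]]}}

```text
time_s: 27.95
position: [0.4813, -0.1933, 0.2212]
tool_rot: [[-0.963, -0.268, -0.001], [-0.268, 0.963, 0.001], [0.001, 0.001, -1.0]]
ft_force: [0.2, 0.2, -2.6]
grip_width: 0.0146
gripper_force: 79.8
```

{"fn": "move_arm", "kwargs": {"plan": [[0, 0, 0, 0.5, -4, 0, -1], [0, 0, 0, 1, -8, 0, -1], [0, 0, 0, 1.6, -11, 0, -1], [0, 0, 0, 2, -14.2, 0, -1], [0, 0, 0, 2, -14.2, 0, -1]]}}

```text
time_s: 28.45
position: [0.4999, -0.3373, 0.2201]
tool_rot: [[-0.964, -0.265, -0.001], [-0.265, 0.964, 0.0], [0.001, 0.001, -1.0]]
ft_force: [0.7, 0.5, -3.6]
grip_width: 0.0141
gripper_force: 79.9
```

```bash
python3 ft.py
```

```text
28.85 [ 499.956 -333.036  221.615] [-0.27   0.963 -0.   ] F [ 0.054  0.053 -2.544] T [-0.016 -0.015 -0.011] sd [0.456 0.667 0.443] [0.029 0.023 0.031]
```

{"fn": "move_arm", "kwargs": {"plan": [[0, 0, 0, 0, 0, 4, -1], [0, 0, 0, 0, 0, 8, -1], [0, 0, 0, 0, 0, 12, -1], [0, 0, 0, 0, 0, 16, -1], [0, 0, 0, 0, 0, 18.5, -1]]}}

```text
time_s: 29.35
position: [0.4992, -0.332, 0.0348]
tool_rot: [[-0.963, -0.27, -0.002], [-0.27, 0.963, 0.002], [0.001, 0.003, -1.0]]
ft_force: [1.2, 0.1, -3.0]
grip_width: 0.0146
gripper_force: 79.7
```

{"fn": "move_arm", "kwargs": {"plan": [[0, 0, 0, 0, 0, 0.6, -1], [0, 0, 0, 0, 0, 1.1, -1], [0, 0, 0, 0, 0, 1.5, -1], [0, 0, 0, 0, 0, 1.8, -1], [0, 0, 0, 0, 0, 1.9, -1]]}}

```text
time_s: 29.85
position: [0.5002, -0.3334, 0.019]
tool_rot: [[-0.963, -0.269, 0.001], [-0.269, 0.963, -0.001], [-0.001, -0.001, -1.0]]
ft_force: [-0.1, -0.2, -3.5]
grip_width: 0.0146
gripper_force: 79.7
```

{"fn": "move_arm", "kwargs": {"plan": [[0, 0, 0, 0, 0, 0.04, -1], [0, 0, 0, 0, 0, 0.08, -1], [0, 0, 0, 0, 0, 0.12, -1], [0, 0, 0, 0, 0, 0.16, -1], [0, 0, 0, 0, 0, 0.2, -1]]}}

```text
time_s: 30.35
position: [0.4999, -0.3332, 0.0163]
tool_rot: [[-0.963, -0.269, 0.0], [-0.269, 0.963, -0.0], [-0.0, -0.0, -1.0]]
ft_force: [-0.4, 0.6, -3.3]
grip_width: 0.0143
gripper_force: 79.7
```

```bash
python3 ft.py
```

```text
30.75 [ 499.896 -333.169   16.315] [-0.269  0.963 -0.   ] F [-0.011  0.123 -3.056] T [-0.066 -0.006 -0.007] sd [0.46  0.325 0.632] [0.025 0.023 0.035]
```

Still 1-2 mm above the mat.

{"fn": "move_arm", "kwargs": {"plan": [[0, 0, 0, 0, 0, 0.03, -1], [0, 0, 0, 0, 0, 0.06, -1], [0, 0, 0, 0, 0, 0.09, -1], [0, 0, 0, 0, 0, 0.12, -1], [0, 0, 0, 0, 0, 0.12, -1]]}}

```text
time_s: 31.25
position: [0.4999, -0.3332, 0.0151]
tool_rot: [[-0.963, -0.269, -0.0], [-0.269, 0.963, 0.0], [0.0, 0.0, -1.0]]
ft_force: [-0.7, -0.5, -3.1]
grip_width: 0.0145
gripper_force: 79.7
```

```bash
python3 ft.py
```

```text
31.65 [ 499.904 -333.173   15.139] [-0.269  0.963 -0.   ] F [ 0.147  0.441 -2.772] T [-0.022 -0.024  0.015] sd [0.494 0.489 0.416] [0.022 0.028 0.025]
```

{"fn": "move_arm", "kwargs": {"plan": [[0, 0, 0, 0, 0, 0.02, -1], [0, 0, 0, 0, 0, 0.04, -1], [0, 0, 0, 0, 0, 0.06, -1], [0, 0, 0, 0, 0, 0.08, -1], [0, 0, 0, 0, 0, 0.08, -1]]}}

```text
time_s: 32.15
position: [0.4999, -0.3332, 0.015]
tool_rot: [[-0.963, -0.269, 0.0], [-0.269, 0.963, -0.0], [-0.0, -0.0, -1.0]]
ft_force: [-2.1, 2.7, 6.1]
grip_width: 0.0144
gripper_force: 81.3
```

```bash
python3 ft.py
```

```text
32.55 [ 499.918 -333.178   15.019] [-0.269  0.963 -0.   ] F [-2.531  2.214  5.962] T [ 0.282  0.35  -0.01 ] sd [0.403 0.524 0.325] [0.024 0.027 0.026]
```

The ruler is on the mat. I'll open the gripper and go up.

{"fn": "move_arm", "kwargs": {"plan": [[0, 0, 0, 0, 0, 0, 1], [0, 0, 0, 0, 0, 0, 1], [0, 0, 0, 0, 0, 0, 1], [0, 0, 0, 0, 0, 0, 1], [0, 0, 0, 0, 0, 0, 1]]}}

```text
time_s: 33.05
position: [0.4999, -0.3332, 0.0143]
tool_rot: [[-0.963, -0.269, -0.0], [-0.269, 0.963, -0.0], [0.0, -0.0, -1.0]]
ft_force: [0.5, 0.4, -0.7]
grip_width: 0.0846
gripper_force: 0.0
```

{"fn": "move_arm", "kwargs": {"plan": [[0, 0, 0, 0, 0, 0, 1], [0, 0, 0, 0, 0, 0, 1], [0, 0, 0, 0, 0, 0, 1], [0, 0, 0, 0, 0, -1, 1], [0, 0, 0, 0, 0, -3, 1]]}}

```text
time_s: 33.55
position: [0.4994, -0.3327, 0.0441]
tool_rot: [[-0.963, -0.269, -0.002], [-0.269, 0.963, 0.002], [0.001, 0.002, -1.0]]
ft_force: [0.2, 1.1, -0.3]
grip_width: 0.0852
gripper_force: 0.0
```

{"fn": "move_arm", "kwargs": {"plan": [[0, 0, 0, 0, 0, -4, 1], [0, 0, 0, 0, 0, -8, 1], [0, 0, 0, 0, 0, -12, 1], [0, 0, 0, 0, 0, -16, 1], [0, 0, 0, 0, 0, -18, 1]]}}

```text
time_s: 34.05
position: [0.5003, -0.3335, 0.2291]
tool_rot: [[-0.963, -0.269, 0.004], [-0.269, 0.963, -0.004], [-0.003, -0.005, -1.0]]
ft_force: [0.2, 0.1, -0.4]
grip_width: 0.0856
gripper_force: 0.0
```

Run:
```python
from h import *
t=env.get_image('scene');cv2.imwrite('pics/t9.png',t['color'][80:420,130:530,::-1].repeat(1,0))
w=env.get_image('wrist');r=env.outline_of('ruler',w)
print(r[0]['conf'],cv2.minAreaRect(wpts(w,r[0]['mask'],.008)));o=env.observe();print(o['time_s'],o['position'],o['grip_width'])
```

```text
0.94 ((494.0015563964844, -313.72296142578125), (320.6546630859375, 72.2801513671875), 15.53261661529541)
34.2 [ 0.5000253  -0.33326058  0.22597116] 0.08498191374648384
```

View pics/t9.png

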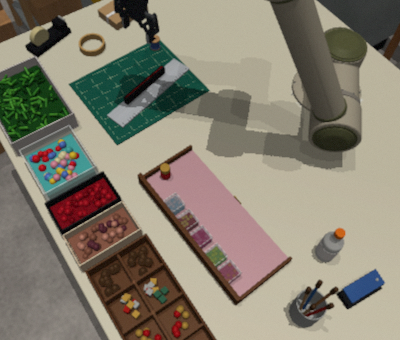

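The scene view shows the five tubs in line against the upstand (from about (175,205) to (230,270)). The ruler is flat on the mat near (150,92), and the pin jar, bottle and pot are in place.

```bash
python3 -c "
from rig import env
print(env.close_job())"
```

```text
the job is handed in; nothing more can be done
None
```

I handed the job in with all five tubs pushed flush to the upstand and pressed at about 10 N, balanced along the edge as far as the wrist readings show. The ruler is back flat on the mat and released; no verdict came back.

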